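Eject the lens cell, then hold the detector cover open for inspection

ROBOT

A 6-joint arm with a two-finger parallel gripper is mounted at the origin on a cart in front of the work surface, level with it; the furniture and walls round the work are solid. World frame = base frame: x ahead of the robot, y to its left, z up, the work surface at z = 0. Lengths are in m, angles in rad, forces in N, time in s.
With the tool pointing down it reaches from about 0.275 to 0.825 m from the base axis. Payload 5.2 kg.
Tool frame: the origin (TCP) lies on the centre line of the jaws, within the pads' length; the fingertips stand 17 mm ahead of it and the grasp point (between the pads) lies 2 mm behind it; z points along the fingers, y is the line along which they close (so a half turn about z gives the same grasp; the last joint's range is limited). The gripper opens to 93 mm and grips with 3 to 60 N. Pads are 15 mm wide; open, the fingers measure 128 mm over their backs; the gripper's body (75 mm by 188 mm) begins 65 mm behind the grasp point.
Start: joints at [1.036, 0.259, 1.535, -0, 1.348, -0.203], TCP at [0.179, 0.52, 0.236] pointing down, gripper open.
Joint ranges: [-3.14, 3.14], [-0.91, 2.08], [0.19, 2.58], [-1.22, 4.36], [0.22, 2.71], [-3.12, 3.12]. Speed limits (rad/s): [2.57, 2.57, 3.14, 3.14, 3.14, 3.14].

INTERFACE

Orientations are given as [roll, pitch, yaw] about the fixed x, y, z axes, in that order (R = Rz(yaw) Ry(pitch) Rx(roll)).
In Python, from cell import robot, vision gives the robot as it stands.
- The arm moves only by the tool arm_command, never from a script. Its argument "deltas" is a list of rows, each an object of numbers: "jaw": the closure, from 0 (fully open) to 1 (shut); "tx", "ty", "tz": the shift along the tool's x, y, z as a fraction of full scale; "spin": the turn about the tool's z as a fraction of full scale. In form: [{"jaw": .., "tx": .., "ty": .., "tz": .., "spin": ..}, ...]. A call has 1 to 8 rows; each row is the pose to reach, as a shift and turn from the pose commanded when the call began, along the tool's axes at that moment; what a row does not reach only later rows make up. Full scale, the value 1, is 250 mm for a shift and 1.5 rad for a turn. A row lasts 1/12 s, in which the tool goes at most 41.7 mm and 7.16 degrees, less where a joint would pass 70% of its speed; a pose out of reach is approached as far as the arm can. A call with a number of a shift or a turn outside -1 to 1 is refused whole. A call with a gripper value outside its range is refused whole. The fingers move at their own pace and stop on an object; "newtons" is the grip in N (left out, the last holds). Time passes only in rows, so rows that repeat a pose let the fingers close. It gives the time, the measured TCP pose, the force, the opening and the grip force at its end, in the units of the state.
- robot.state(): the state, without advancing time (a new reading comes with each control period).
- vision.capture(name): name is "scene" or "top"; returns a dict with "pixels" (420x560x3 uint8, blue, green, red), "fovy" (degrees; the focal length in pixels is half the picture's height over the tangent of half this angle, whatever the lens; pixels are square), "cx", "cy" (the principal point, pixels), "k1" (the pictures are not rectified: a ray, as slopes to the right and down, at radius r is drawn at 1 + k1 r^2 times it, then the intrinsics apply), "position" and "attitude" of the camera in the world. Camera axes: x right, y up, looking along -z (the intrinsics and any distortion apply to the point x, -y, -z); pixel columns grow to the right and rows downward; lengths in m; the calibration is good to about 2 mm. A picture is of the moment at which its call begins. There is no depth.
- robot.sign_off(): hands the job in; it is judged then, once.
Trained networks look in a picture, given as the dict that the camera call returned (one of the last four; its "shot" number tells which), for a name from the list of things; names that differ only in an ending like _2 or _b are one class to them, and where a whole thing is asked for, a point or a joint stands for the part that bears it (a point fixed in the world has none). Each returns a list of dicts, best first, with "confidence" (0 to 1); they miss things now and then, are a little off and sometimes report something else, mostly with a low value. They report only what shows in the picture. A call takes as long as a camera call.
- vision.find_in(thing, picture): "xy" ([column, row] in pixels, amid what is visible of it).
The state is a dict: "time": time; "joint_positions": joint angles; "dq": joint speeds; "tau": joint torques, N m; "tcp_pos": TCP position; "ee_rot": TCP orientation; "force": force on the tool from outside, world axes, zero at the start; "torque": the same for the moment, N m; "grip_width": finger opening in m; "grasp_force": force on a finger pad.
Only numpy, scipy, OpenCV 4.12 (cv2) and the standard library are available. Lean on these libraries where they do the work, as an engineer would, in place of code of your own. Each camera call takes 0.05 s, during which the arm holds its last target. There are 200 camera calls.

TASK

Push the spring ejector's tab on the detector housing fully home so that the lens cell slides out of its tunnel onto the little tray, and let the tab spring back; do not touch the lens cell with the gripper. Then lift the housing's hinged cover by its bar and hold it open at 45 degrees, in line with the fixed index arm, so that the sensor inside can be inspected: finish while still holding it there, because it falls shut when let go. Leave the swab box, the tee connector and the marker pen where they lie.

Things in the scene. Friction and masses are not known exactly. Their poses are not given: they have to be found in the camera images.
- housing: Detector housing, fixed to the table. Origin: on the table under the middle of its black box; x from the cover's bar to its hinge, y left, z up. Base plate from x -125 to +85 mm, y -125 to +70, 8 mm thick. Box 130 x 124 mm, centred, rim 55 mm above the table, closed by the hinged cover. The ejector lane runs along its right side at y = -100. 25 mm beside tab and bar are free.
- cover (a joint): Hinge of the cover, rad: 0 closed (level), grows as the bar end is lifted; 45 degrees = 0.785, stop at 1.9. Cover with bar weighs about 0.4 kg, the hinge is nearly free: it falls shut when let go.
- cover_bar (a point): Middle of the cover's handle, a round steel bar, 10 mm diameter, parallel to the housing's y, on two arms at y = -42 and +42 mm (74 mm free between them). Moves with the cover, 172 mm from the hinge axis. Closed: at housing x = -112, y = 0, 58 mm above the table; 40 mm free to the box front, 45 mm free below.
- cover_hinge (a point): Middle of the cover's hinge axis, fixed at housing x = +60, y = 0, 58 mm above the table; the axis is parallel to the housing's y.
- index_arm (a point): Upper end of the fixed thin steel index arm, 75 mm long, at the left of the housing (y = +66 mm). It rises from the hinge axis at 45 degrees towards the bar side; at 45 degrees the cover's edge lies in line with it.
- ejector (a joint): Travel of the spring ejector slide in m: 0 at rest, 0.042 fully pressed; moves along the housing's -x. The spring takes about 2 N to start and 10 N fully pressed, and returns the slide when let go.
- ejector_tab (a point): Middle of the rear (+x) face of the ejector's upright steel tab, 14 mm below its top: push this face along the housing's -x. Tab 30 mm wide (y), 6 mm thick, top 56 mm above the table. At rest this point is at housing x = +43.5, y = -100, 42 mm above the table. Behind it (+x) is free space over two 10 mm high guide strips beside the slide.
- lens_seat (a point): Fixed point on the lane floor mid-tunnel: housing x = -32, y = -100, 8 mm above the table, axes as the housing's. The lens cell starts here. Tunnel x -50 to -14, roof top 26 mm above the table; tray from x -50 to -118 with 7 mm high rails and end lip. The cell is fully out when its middle is over 34 mm in front (-x) of this point; a full press moves it about 42 mm.
- lens_cell: Lens in a black ring-shaped cell, 31 mm diameter, 11 mm high, about 25 g, loose, lying flat in the tunnel. Origin: centre of its underside.
- swab_box: Bystander: flat white box 18 x 85 x 12 mm, loose on the table left of the housing. Origin: centre of its underside.
- bnc_tee: Bystander: small metal T-shaped connector 31 x 36 x 14 mm, loose on the table left of the housing. Origin: centre of its underside.
- marker_pen: Bystander: marker pen 12 x 127 x 12 mm, loose on the table right of the housing. Origin: centre of its underside.

How it is judged:
By the outcome, as a careful person would: the job done as asked, in the order asked, and still so for the second after the job is handed in, while the arm keeps its last pose, push and grip.
It also fails if it takes over 51 s, if anything falls off the work surface, if the arm or the gripper's body presses on something with over 40 N, if the wrist force passes 120 N, or if a joint passes its speed limit or range.

## Working session

There is one attempt and no reset: what is moved stays moved. The work goes in short steps, Python scripts to look and compute and a tool call to move; the robot and the scene stay as the last step left them, time stands still between calls to the robot, and variables do not carry over. Pictures are saved under pics/ and viewed, at most 10 in all, crops included, and the job is handed in when it is done.

Besides the shell and the picture viewer there is one more tool, called after "Request:" as name(argument=value, ...), one argument or row to a line, values as JSON. arm_command: Moves the arm, as the interface text tells. Shift numbers are shares of 250 mm and turn numbers shares of 1.5 rad, none past 1 either way. Its arguments: {"type":"object","properties":{"deltas":{"type":"array"},"newtons":{"type":"number"}},"required":["deltas"]}

```bash
mkdir -p pics; python3 - <<'E'
from cell import robot, vision
import cv2
s=robot.state();print(s)
for n in("scene","top"):
    p=vision.capture(n);cv2.imwrite(f"pics/{n}0.png",p["pixels"])
    print({k:v for k,v in p.items() if k!="pixels"})
    for t in("housing","cover_bar","cover_hinge","index_arm","ejector_tab","lens_cell","swab_box","bnc_tee","marker_pen"):
        print(t,[(q["xy"],round(q["confidence"],2)) for q in vision.find_in(t,p)[:2]])
E
```

```text
{'time': 0.0, 'joint_positions': array([ 1.03621771e+00,  2.59347408e-01,  1.53608020e+00, -1.32529755e-06,
        1.34800401e+00, -2.02801713e-01]), 'dq': array([-0.000573  , -0.00079202,  0.00077951,  0.00013223,  0.00023232,
       -0.00053334]), 'tau': array([-1.29562035e-03, -4.37301815e+01, -2.84002107e+01,  7.17329630e-02,
        4.12823784e-02, -1.16118417e-04]), 'tcp_pos': array([0.17885703, 0.51955687, 0.23481647]), 'ee_rot': array([-3.13979111e+00, -3.69129574e-04,  2.80981571e+00]), 'force': array([-0.39242875,  0.77549535,  0.57152825]), 'torque': array([-0.01999995, -0.05104365,  0.00726141]), 'grasp_force': 0.0, 'grip_width': 0.09313139655681857}
{'fovy': 49.209441150300364, 'cx': 286.23971067538133, 'cy': 216.32641727915123, 'k1': -0.08174031618220806, 'position': array([0.2370822 , 0.4003264 , 0.73853537]), 'attitude': array([ 0.69660425,  0.01382915, -2.48239653]), 'shot': 1}
housing [([300.0, 258.2], 0.59)]
cover_bar [([288.3, 251.4], 0.82)]
cover_hinge [([300.1, 259.0], 0.58)]
index_arm [([300.7, 260.2], 0.86)]
ejector_tab [([304.6, 218.2], 0.57)]
lens_cell []
swab_box []
bnc_tee [([251.4, 312.0], 0.55)]
marker_pen [([340.1, 204.7], 0.73)]
{'fovy': 51.08646736526023, 'cx': 279.17590974008976, 'cy': 204.91443136117323, 'k1': -0.08211222879113199, 'position': array([ 0.46487499, -0.01431684,  0.99617949]), 'attitude': array([ 0.1264227 , -0.00363761, -1.59502565]), 'shot': 2}
housing [([276.1, 232.4], 0.6)]
cover_bar [([262.7, 225.9], 0.68)]
cover_hinge [([276.5, 230.7], 0.88)]
index_arm [([277.1, 229.4], 0.6), ([307.1, 213.4], 0.25)]
ejector_tab [([308.9, 213.5], 0.53)]
lens_cell []
swab_box [([203.9, 205.2], 0.58)]
bnc_tee [([212.0, 233.8], 0.42)]
marker_pen [([346.8, 222.5], 0.77), ([308.5, 216.5], 0.51)]
```

View pics/scene0.png

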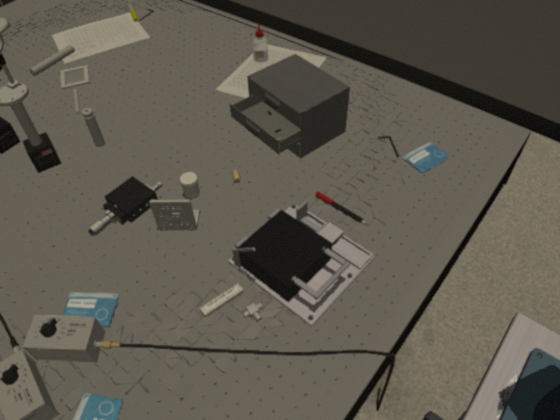

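View pics/top0.png

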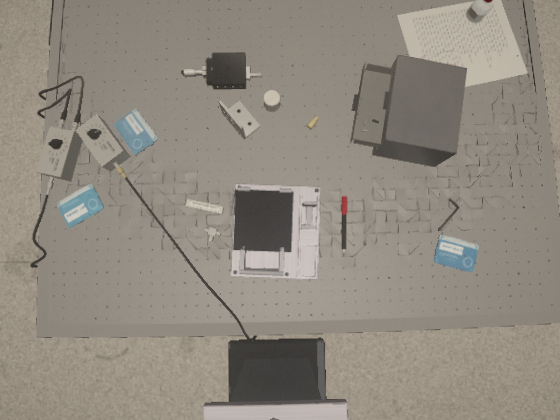

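The scene shows the housing at about (300,260) and the pen to its right. In the top view the base plate spans about (232,184) to (320,278), with the bar near (262,268) and the tab near (309,212). I'll zoom in on both.

```bash
cat > h.py <<'E'
import numpy as np,cv2
from scipy.spatial.transform import Rotation as R
def cam(p):
    f=210/np.tan(np.radians(p["fovy"])/2);K=np.array([[f,0,p["cx"]],[0,f,p["cy"]],[0,0,1]])
    return K,np.array([p["k1"],0,0,0.]),R.from_euler("xyz",p["attitude"]).as_matrix()@np.diag([1,-1,-1]),np.asarray(p["position"])
def ray(p,uv,z):
    K,d,A,c=cam(p);u=cv2.undistortPoints(np.array(uv,float).reshape(-1,1,2),K,d)[:,0]
    r=np.c_[u,np.ones(len(u))]@A.T
    return c+r*((z-c[2])/r[:,2])[:,None]
def proj(p,X):
    K,d,A,c=cam(p);X=np.asarray(X,float)
    return cv2.projectPoints(X,cv2.Rodrigues(A.T)[0],-A.T@c,K,d)[0][:,0]
E
python3 - <<'E'
from cell import vision
import cv2,pickle
from h import *
p=vision.capture("top");s=vision.capture("scene");pickle.dump((p,s),open("c.pkl","wb"))
cv2.imwrite("pics/topc.png",cv2.resize(p["pixels"][175:290,190:360],None,fx=4.7,fy=4.7,interpolation=2)[:600,:800])
cv2.imwrite("pics/scc.png",cv2.resize(s["pixels"][185:330,190:385],None,fx=4.1,fy=4.1,interpolation=2)[:600,:800])
print(ray(p,[[235,185.5],[320,187],[232,276],[318,278]],0.008))
E
```

```text
[[ 0.63737555  0.0787098   0.008     ]
 [ 0.6293244  -0.11506434  0.008     ]
 [ 0.43329861  0.0879543   0.008     ]
 [ 0.42426528 -0.10341934  0.008     ]]
```

View pics/topc.png

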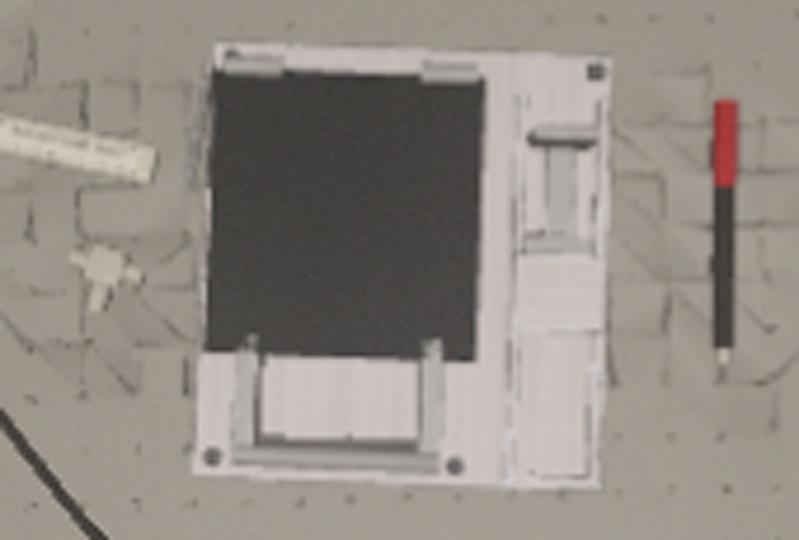

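View pics/scc.png

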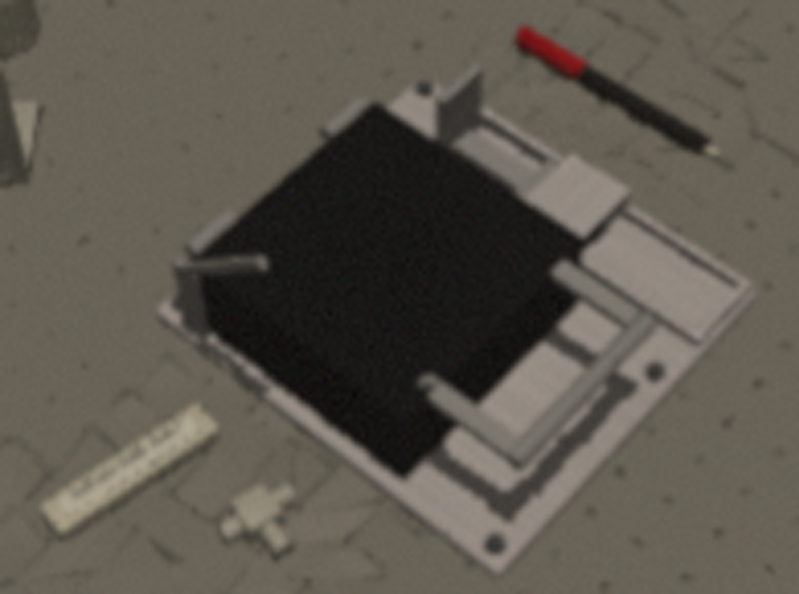

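The crops show the plate corners, top view TL (216,44), TR (612,58), BR (602,488), BL (193,473), and scene (162,308), (499,572), (753,290). The tab sits at the rear of the lane and the bar at the front. Next I'll fit the pose.

```bash
cat > fit.py <<'E'
import pickle
from h import *
from scipy.optimize import least_squares
p,s=pickle.load(open("c.pkl","rb"))
C=lambda a,o,k:np.array(a,float)/k+np.array(o)-.4
ut=C([[216,44],[612,58],[602,488],[193,473],[235,455],[440,464],[213,352],[475,361]],[190,175],4.7)
us=C([[162,308],[499,572],[753,290],[518,455],[645,328]],[190,185],4.1)
m=1e-3
Ht=np.array([[85,70,8],[85,-125,8],[-125,-125,8],[-125,70,8],[-112,45,60],[-112,-45,60],[-65,62,57],[-65,-62,57]])*m
Hs=np.array([[85,70,8],[-125,70,8],[-125,-125,8],[-112,42,62],[-112,-42,62]])*m
def W(q,X): return np.c_[X[:,:2]@np.array([[np.cos(q[2]),-np.sin(q[2])],[np.sin(q[2]),np.cos(q[2])]]).T+q[:2],X[:,2]]
def res(q): return np.r_[(proj(p,W(q,Ht))-ut),(proj(s,W(q,Hs))-us)]
if __name__=="__main__":
    r=least_squares(lambda q:res(q).ravel(),[.53,.01,0.05],loss="soft_l1")
    q=r.x;print(q);print(res(q).round(2).tolist())
    for a in((res(q),)):pass
    for n,v in dict(tab=[43.5,-100,42],bar=[-112,0,58],hinge=[60,0,58]).items(): print(n,W(q,np.array([v])*m))
    r=least_squares(lambda q:res(q)[:8].ravel(),q);print("top only",r.x)
    r=least_squares(lambda q:res(q)[8:].ravel(),q);print("scene only",r.x)
E
python3 fit.py
```

```text
[ 0.55342393  0.0139813  -0.06436249]
[[-0.43, -0.79], [0.68, -0.33], [0.05, 1.22], [-0.42, 0.85], [0.13, -0.16], [-0.9, -0.31], [-1.94, -0.83], [0.49, -0.36], [-1.54, 0.07], [0.24, 1.05], [2.25, 0.19], [1.17, -1.06], [0.08, -1.42]]
tab [[ 0.59040205 -0.08860948  0.042     ]]
bar [[0.44165583 0.02118492 0.058     ]]
hinge [[0.6132997  0.01012221 0.058     ]]
top only [ 0.5531761   0.01361208 -0.05946215]
scene only [ 0.55386146  0.01447674 -0.06766335]
```

Request:
arm_command(
  deltas=[
    {"jaw": 1,"tx": -0.9,"ty": -0.64,"tz": 0,"spin": -0.18},
    {"jaw": 1,"tx": -0.9,"ty": -0.64,"tz": 0,"spin": -0.18},
    {"jaw": 1,"tx": -0.9,"ty": -0.64,"tz": 0,"spin": -0.18},
    {"jaw": 1,"tx": -0.9,"ty": -0.64,"tz": 0,"spin": -0.18},
    {"jaw": 1,"tx": -0.9,"ty": -0.64,"tz": 0,"spin": -0.18},
    {"jaw": 1,"tx": -0.9,"ty": -0.64,"tz": 0,"spin": -0.18},
    {"jaw": 1,"tx": -0.9,"ty": -0.64,"tz": 0,"spin": -0.18},
    {"jaw": 1,"tx": -0.9,"ty": -0.64,"tz": 0,"spin": -0.18},
  ],
  newtons=40,
)

```text
time: 1.77
tcp_pos: [0.3431, 0.2913, 0.2359]
ee_rot: [-3.14, 0.002, 3.074]
force: [0.3, 0.9, 0.9]
grip_width: 0.0443
grasp_force: 0.0
```

```bash
cat > go.py <<'E'
import sys;from h import *
from cell import robot
from scipy.spatial.transform import Rotation as R
# go.py hx hy z yaw_housing_rel : target in housing mm
Q=[.5534,.0140,-.062]
a=[float(v) for v in sys.argv[1:5]]
s=robot.state();c,n=np.cos(Q[2]),np.sin(Q[2])
t=np.array([Q[0]+(c*a[0]-n*a[1])/1e3,Q[1]+(n*a[0]+c*a[1])/1e3,a[2]/1e3])
M=R.from_euler("xyz",s["ee_rot"]).as_matrix()
d=M.T@(t-s["tcp_pos"])
w=s["tcp_pos"][:2]-Q[:2]
print("t",s["time"],"tcp",s["tcp_pos"].round(4),"house mm",((c*w[0]+n*w[1])*1e3).round(1),((-n*w[0]+c*w[1])*1e3).round(1),"rot",s["ee_rot"].round(3),"F",s["force"].round(1),"q",s["joint_positions"].round(2),"w",s["grip_width"].round(4),s["grasp_force"])
sp=-((a[3]+Q[2]-s["ee_rot"][2]+np.pi)%(2*np.pi)-np.pi)
print("delta",(d/.25).round(3),"spin",round(sp/1.5,3),"mm",round(np.linalg.norm(d)*1e3))
E
python3 go.py 70 -100 235 3.1416
```

```text
Traceback (most recent call last):
  File "go.py", line 12, in <module>
    print("t",s["time"],"tcp",s["tcp_pos"].round(4),"house mm",((c*w[0]+n*w[1])*1e3).round(1),((-n*w[0]+c*w[1])*1e3).round(1),"rot",s["ee_rot"].round(3),"F",s["force"].round(1),"q",s["joint_positions"].round(2),"w",s["grip_width"].round(4),s["grasp_force"])
                                                                                                                                                                                                                       ^^^^^^^^^^^^^^^^^^^^^
AttributeError: 'float' object has no attribute 'round'
```

```bash
sed -i 's/s\["grip_width"\].round(4)/round(s["grip_width"],4)/' go.py; python3 go.py 70 -100 235 3.1416
```

```text
t 1.7667 tcp [0.3431 0.2913 0.2359] house mm -227.1 263.7 rot [-3.140e+00  2.000e-03  3.074e+00] F [0.3 0.9 0.9] q [ 0.46  0.08  1.76 -0.    1.31 -1.05] w 0.0443 0.0
delta [-1.196 -1.449  0.009] spin -0.003 mm 470
```

Request:
arm_command(
  deltas=[
    {"jaw": 1,"tx": -0.8,"ty": -0.97},
    {"jaw": 1,"tx": -0.8,"ty": -0.97},
    {"jaw": 1,"tx": -0.8,"ty": -0.97},
    {"jaw": 1,"tx": -0.8,"ty": -0.97},
    {"jaw": 1,"tx": -0.8,"ty": -0.97},
    {"jaw": 1,"tx": -0.8,"ty": -0.97},
    {"jaw": 1,"tx": -0.8,"ty": -0.97},
    {"jaw": 1,"tx": -0.8,"ty": -0.97},
  ],
)

```text
invalid input
```

```bash
python3 go.py 70 -100 150 3.1416
```

```text
t 1.7667 tcp [0.3431 0.2913 0.2359] house mm -227.1 263.7 rot [-3.140e+00  2.000e-03  3.074e+00] F [0.3 0.9 0.9] q [ 0.46  0.08  1.76 -0.    1.31 -1.05] w 0.0443 0.0
delta [-1.195 -1.448  0.349] spin -0.003 mm 477
```

All keys are required in each row.

Request:
arm_command(
  deltas=[
    {"jaw": 1,"tx": -0.8,"ty": -0.97,"tz": 0,"spin": 0},
    {"jaw": 1,"tx": -0.8,"ty": -0.97,"tz": 0,"spin": 0},
    {"jaw": 1,"tx": -0.8,"ty": -0.97,"tz": 0,"spin": 0},
    {"jaw": 1,"tx": -0.8,"ty": -0.97,"tz": 0,"spin": 0},
    {"jaw": 1,"tx": -0.8,"ty": -0.97,"tz": 0,"spin": 0},
    {"jaw": 1,"tx": -0.8,"ty": -0.97,"tz": 0,"spin": 0},
    {"jaw": 1,"tx": -0.8,"ty": -0.97,"tz": 0,"spin": 0},
    {"jaw": 1,"tx": -0.8,"ty": -0.97,"tz": 0,"spin": 0},
  ],
)

```text
time: 2.43
tcp_pos: [0.5267, 0.0379, 0.2356]
ee_rot: [-3.141, 0.001, 3.078]
force: [0.6, 0.1, -1.0]
grip_width: 0.0008
grasp_force: 0.0
```

```bash
python3 go.py 75 -100 150 3.1416
```

```text
t 2.4333 tcp [0.5267 0.0379 0.2356] house mm -28.1 22.2 rot [-3.141e+00  1.000e-03  3.078e+00] F [ 0.6  0.1 -1. ] q [-0.14  0.22  1.59 -0.    1.33 -1.65] w 0.0008 0.0
delta [-0.413 -0.488  0.343] spin -0.001 mm 181
```

Request:
arm_command(
  deltas=[
    {"jaw": 1,"tx": -0.41,"ty": -0.49,"tz": 0,"spin": 0},
    {"jaw": 1,"tx": -0.41,"ty": -0.49,"tz": 0,"spin": 0},
    {"jaw": 1,"tx": -0.41,"ty": -0.49,"tz": 0,"spin": 0},
    {"jaw": 1,"tx": -0.41,"ty": -0.49,"tz": 0,"spin": 0},
    {"jaw": 1,"tx": -0.41,"ty": -0.49,"tz": 0.3,"spin": 0},
    {"jaw": 1,"tx": -0.41,"ty": -0.49,"tz": 0.3,"spin": 0},
    {"jaw": 1,"tx": -0.41,"ty": -0.49,"tz": 0.5,"spin": 0},
    {"jaw": 1,"tx": -0.41,"ty": -0.49,"tz": 0.5,"spin": 0},
  ],
)

```text
time: 3.1
tcp_pos: [0.6151, -0.0858, 0.1036]
ee_rot: [3.138, -0.011, 3.079]
force: [-1.2, 0.1, -1.3]
grip_width: 0.0001
grasp_force: 0.0
```

```bash
python3 go.py 70 -100 42 3.1416; python3 - <<'E'
from cell import vision
import cv2
p=vision.capture("scene");t=vision.capture("top")
a=cv2.resize(p["pixels"][150:300,240:390],(600,600),interpolation=2)
cv2.imwrite("pics/a.png",a)
E
```

```text
t 3.1 tcp [ 0.6151 -0.0858  0.1036] house mm 67.8 -95.8 rot [ 3.138 -0.011  3.079] F [-1.2  0.1 -1.3] q [-0.32  0.5   1.51  0.    1.14 -1.83] w 0.0001 0.0
delta [-0.012 -0.017  0.246] spin -0.0 mm 62
```

View pics/a.png

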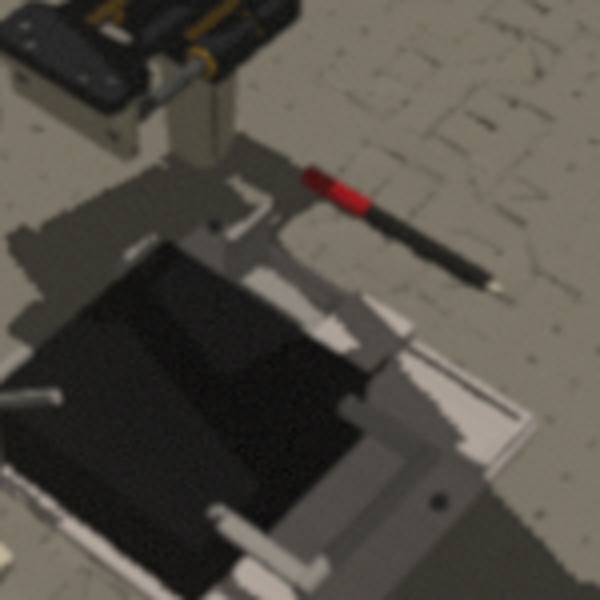

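The closed fingers are at about (205,160) in the crop, behind the tab at (250,215). I'll descend and start the push.

Request:
arm_command(
  deltas=[
    {"jaw": 1,"tx": -0.02,"ty": -0.015,"tz": 0.1,"spin": 0},
    {"jaw": 1,"tx": -0.02,"ty": -0.015,"tz": 0.2,"spin": 0},
    {"jaw": 1,"tx": -0.02,"ty": -0.015,"tz": 0.26,"spin": 0},
    {"jaw": 1,"tx": -0.02,"ty": -0.015,"tz": 0.26,"spin": 0},
    {"jaw": 1,"tx": -0.02,"ty": -0.015,"tz": 0.26,"spin": 0},
    {"jaw": 1,"tx": 0.02,"ty": -0.015,"tz": 0.26,"spin": 0},
    {"jaw": 1,"tx": 0.04,"ty": -0.015,"tz": 0.26,"spin": 0},
    {"jaw": 1,"tx": 0.04,"ty": -0.015,"tz": 0.26,"spin": 0},
  ],
)

```text
time: 3.87
tcp_pos: [0.6095, -0.0907, 0.0482]
ee_rot: [-3.141, 0.003, 3.08]
force: [0.5, -0.5, 0.0]
grip_width: 0.0002
grasp_force: 0.0
```

```bash
python3 go.py 10 -100 42 3.1416
```

```text
t 3.8667 tcp [ 0.6095 -0.0907  0.0482] house mm 62.5 -101.1 rot [-3.141e+00  3.000e-03  3.080e+00] F [ 0.5 -0.5  0. ] q [-0.33  0.55  1.59 -0.    1.   -1.84] w 0.0002 0.0
delta [0.21  0.004 0.024] spin 0.0 mm 53
```

Request:
arm_command(
  deltas=[
    {"jaw": 1,"tx": 0.02,"ty": 0.004,"tz": 0.024,"spin": 0},
    {"jaw": 1,"tx": 0.04,"ty": 0.004,"tz": 0.024,"spin": 0},
    {"jaw": 1,"tx": 0.06,"ty": 0.004,"tz": 0.024,"spin": 0},
    {"jaw": 1,"tx": 0.08,"ty": 0.004,"tz": 0.024,"spin": 0},
    {"jaw": 1,"tx": 0.1,"ty": 0.004,"tz": 0.024,"spin": 0},
    {"jaw": 1,"tx": 0.12,"ty": 0.004,"tz": 0.024,"spin": 0},
    {"jaw": 1,"tx": 0.14,"ty": 0.004,"tz": 0.024,"spin": 0},
    {"jaw": 1,"tx": 0.16,"ty": 0.004,"tz": 0.024,"spin": 0},
  ],
)

```text
time: 4.53
tcp_pos: [0.5704, -0.0873, 0.04]
ee_rot: [-3.141, 0.004, 3.079]
force: [7.7, 1.5, -3.4]
grip_width: 0.0006
grasp_force: 3.8
```

```bash
python3 go.py 10 -100 42 3.1416
```

```text
t 4.5333 tcp [ 0.5704 -0.0873  0.04  ] house mm 23.2 -100.0 rot [-3.141  0.004  3.079] F [ 7.7  1.5 -3.4] q [-0.35  0.5   1.7   0.    0.93 -1.85] w 0.0006 3.8356564566493034
delta [ 0.053  0.    -0.008] spin -0.0 mm 13
```

Request:
arm_command(
  deltas=[
    {"jaw": 1,"tx": 0.01,"ty": 0,"tz": 0,"spin": 0},
    {"jaw": 1,"tx": 0.02,"ty": 0,"tz": 0,"spin": 0},
    {"jaw": 1,"tx": 0.03,"ty": 0,"tz": 0,"spin": 0},
    {"jaw": 1,"tx": 0.035,"ty": 0,"tz": 0,"spin": 0},
    {"jaw": 1,"tx": 0.04,"ty": 0,"tz": 0,"spin": 0},
  ],
)

```text
time: 4.95
tcp_pos: [0.5612, -0.0867, 0.0401]
ee_rot: [-3.141, 0.005, 3.079]
force: [9.1, 0.8, -5.1]
grip_width: 0.0004
grasp_force: 4.6
```

```bash
python3 go.py 10 -100 42 3.1416
```

```text
t 4.95 tcp [ 0.5612 -0.0867  0.0401] house mm 14.0 -100.0 rot [-3.141  0.005  3.079] F [ 9.1  0.8 -5.1] q [-0.35  0.49  1.73  0.    0.92 -1.86] w 0.0004 4.580247402191162
delta [ 0.016  0.    -0.008] spin -0.0 mm 4
```

Request:
arm_command(
  deltas=[
    {"jaw": 1,"tx": 0.006,"ty": 0,"tz": 0,"spin": 0},
    {"jaw": 1,"tx": 0.012,"ty": 0,"tz": 0,"spin": 0},
    {"jaw": 1,"tx": 0.016,"ty": 0,"tz": 0,"spin": 0},
    {"jaw": 1,"tx": 0.018,"ty": 0,"tz": 0,"spin": 0},
  ],
)

```text
time: 5.28
tcp_pos: [0.5572, -0.0865, 0.0402]
ee_rot: [-3.141, 0.006, 3.079]
force: [11.2, 1.1, -6.7]
grip_width: 0.0004
grasp_force: 5.7
```

```bash
python3 go.py 10 -100 42 3.1416
```

```text
t 5.2833 tcp [ 0.5572 -0.0865  0.0402] house mm 10.1 -100.1 rot [-3.141  0.006  3.079] F [11.2  1.1 -6.7] q [-0.35  0.48  1.74  0.    0.92 -1.86] w 0.0004 5.696847885847092
delta [ 0.     0.    -0.007] spin -0.0 mm 2
```

Request:
arm_command(
  deltas=[
    {"jaw": 1,"tx": 0.004,"ty": 0,"tz": 0,"spin": 0},
    {"jaw": 1,"tx": 0.008,"ty": 0,"tz": 0,"spin": 0},
    {"jaw": 1,"tx": 0.01,"ty": 0,"tz": 0,"spin": 0},
    {"jaw": 1,"tx": 0.01,"ty": 0,"tz": 0,"spin": 0},
  ],
)

```text
time: 5.62
tcp_pos: [0.5572, -0.0866, 0.0404]
ee_rot: [-3.141, 0.011, 3.079]
force: [18.5, 3.5, -11.0]
grip_width: 0.0003
grasp_force: 8.4
```

```bash
python3 go.py 10 -100 42 3.1416
```

```text
t 5.6167 tcp [ 0.5572 -0.0866  0.0404] house mm 10.0 -100.1 rot [-3.141  0.011  3.079] F [ 18.5   3.5 -11. ] q [-0.35  0.48  1.74  0.    0.91 -1.86] w 0.0003 8.415431678295135
delta [-0.     0.001 -0.006] spin -0.001 mm 2
```

The tab is home: force jumped to 18 N with no further travel. Backing off and lifting.

Request:
arm_command(
  deltas=[
    {"jaw": 1,"tx": -0.03,"ty": 0,"tz": 0,"spin": 0},
    {"jaw": 1,"tx": -0.07,"ty": 0,"tz": 0,"spin": 0},
    {"jaw": 1,"tx": -0.11,"ty": 0,"tz": 0,"spin": 0},
    {"jaw": 1,"tx": -0.15,"ty": 0,"tz": 0,"spin": 0},
    {"jaw": 1,"tx": -0.19,"ty": 0,"tz": 0,"spin": 0},
    {"jaw": 1,"tx": -0.23,"ty": 0,"tz": 0,"spin": 0},
    {"jaw": 1,"tx": -0.26,"ty": 0,"tz": 0,"spin": 0},
    {"jaw": 1,"tx": -0.26,"ty": 0,"tz": 0,"spin": 0},
  ],
)

```text
time: 6.28
tcp_pos: [0.6176, -0.0904, 0.0395]
ee_rot: [-3.141, 0.0, 3.08]
force: [-0.2, 0.0, -0.3]
grip_width: 0.0002
grasp_force: 0.0
```

Request:
arm_command(
  deltas=[
    {"jaw": 1,"tx": 0,"ty": 0,"tz": -0.16,"spin": 0},
    {"jaw": 1,"tx": 0,"ty": 0,"tz": -0.32,"spin": 0},
    {"jaw": 1,"tx": 0,"ty": 0,"tz": -0.48,"spin": 0},
    {"jaw": 1,"tx": 0,"ty": 0,"tz": -0.64,"spin": 0},
    {"jaw": 1,"tx": 0,"ty": 0,"tz": -0.72,"spin": 0},
    {"jaw": 0.5,"tx": 0.3,"ty": 0.3,"tz": -0.72,"spin": 0.08},
    {"jaw": 0.5,"tx": 0.4,"ty": 0.4,"tz": -0.72,"spin": 0.16},
    {"jaw": 0.5,"tx": 0.4,"ty": 0.4,"tz": -0.72,"spin": 0.24},
  ],
)

```text
time: 6.95
tcp_pos: [0.5322, 0.0039, 0.2195]
ee_rot: [-3.141, -0.001, 2.712]
force: [-0.3, -0.3, 0.0]
grip_width: 0.0159
grasp_force: 0.0
```

```bash
python3 go.py -112 0 180 1.571
```

```text
t 6.95 tcp [0.5322 0.0039 0.2195] house mm -20.5 -11.4 rot [-3.141e+00 -1.000e-03  2.712e+00] F [-0.3 -0.3  0. ] q [-0.2   0.24  1.6  -0.    1.3  -1.34] w 0.0159 0.0
delta [ 0.358 -0.089  0.158] spin 0.802 mm 100
```

Request:
arm_command(
  deltas=[
    {"jaw": 0.6,"tx": 0.15,"ty": -0.05,"tz": 0,"spin": 0.08},
    {"jaw": 0.6,"tx": 0.3,"ty": -0.09,"tz": 0,"spin": 0.16},
    {"jaw": 0.6,"tx": 0.36,"ty": -0.09,"tz": 0,"spin": 0.24},
    {"jaw": 0.6,"tx": 0.36,"ty": -0.09,"tz": 0,"spin": 0.32},
    {"jaw": 0.6,"tx": 0.36,"ty": -0.09,"tz": 0,"spin": 0.4},
    {"jaw": 0.6,"tx": 0.36,"ty": -0.09,"tz": 0,"spin": 0.48},
    {"jaw": 0.6,"tx": 0.36,"ty": -0.09,"tz": 0,"spin": 0.56},
    {"jaw": 0.6,"tx": 0.36,"ty": -0.09,"tz": 0,"spin": 0.64},
  ],
)

```text
time: 7.62
tcp_pos: [0.4416, 0.0199, 0.2194]
ee_rot: [-3.14, -0.0, 1.754]
force: [-0.1, -0.4, 0.7]
grip_width: 0.0368
grasp_force: 0.0
```

Request:
arm_command(
  deltas=[
    {"jaw": 0.6,"tx": 0,"ty": 0,"tz": 0,"spin": 0.08},
    {"jaw": 0.6,"tx": 0,"ty": 0,"tz": 0,"spin": 0.16},
    {"jaw": 0.6,"tx": 0,"ty": 0,"tz": 0,"spin": 0.16},
    {"jaw": 0.6,"tx": 0,"ty": 0,"tz": 0,"spin": 0.16},
  ],
)

```text
time: 7.95
tcp_pos: [0.442, 0.0199, 0.2194]
ee_rot: [-3.141, 0.0, 1.523]
force: [0.4, -0.0, -0.0]
grip_width: 0.0373
grasp_force: 0.0
```

```bash
python3 go.py -112 0 60 1.571; python3 - <<'E'
from cell import vision
import cv2,numpy as np
p=vision.capture("scene");t=vision.capture("top")
for n,i in(("s",p),("t",t)):print(n,[[(q["xy"],round(q["confidence"],2)) for q in vision.find_in(k,i)[:1]] for k in("lens_cell","ejector_tab")])
a=cv2.resize(p["pixels"][190:310,230:390],(533,400),interpolation=2)
b=cv2.resize(t["pixels"][175:295,285:365],(266,400),interpolation=2)
cv2.imwrite("pics/b.png",np.hstack([a,b]))
E
```

```text
t 7.95 tcp [0.442  0.0199 0.2194] house mm -111.5 -1.0 rot [-3.141  0.     1.523] F [ 0.4 -0.  -0. ] q [-0.21  0.08  1.8  -0.    1.27 -0.16] w 0.0373 0.0
delta [ 0.004 -0.001  0.638] spin 0.01 mm 159
s [[([344.4, 247.6], 0.62)], [([303.2, 217.1], 0.78)]]
t [[([266.6, 208.1], 0.16)], [([307.0, 212.7], 0.75)]]
```

View pics/b.png

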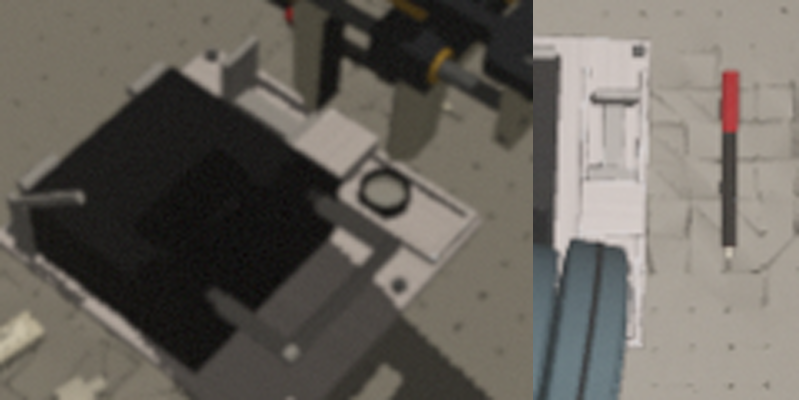

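The lens cell is out on the tray at crop (385,192) and the tab is back at rest at (240,70). The jaws straddle the bar line, so I'll descend.

Request:
arm_command(
  deltas=[
    {"jaw": 0.6,"tx": 0.004,"ty": 0,"tz": 0.15,"spin": 0.01},
    {"jaw": 0.6,"tx": 0.004,"ty": 0,"tz": 0.3,"spin": 0.01},
    {"jaw": 0.6,"tx": 0.004,"ty": 0,"tz": 0.4,"spin": 0.01},
    {"jaw": 0.6,"tx": 0.004,"ty": 0,"tz": 0.48,"spin": 0.01},
    {"jaw": 0.6,"tx": 0.004,"ty": 0,"tz": 0.54,"spin": 0.01},
    {"jaw": 0.6,"tx": 0.004,"ty": 0,"tz": 0.6,"spin": 0.01},
    {"jaw": 0.6,"tx": 0.004,"ty": 0,"tz": 0.65,"spin": 0.01},
    {"jaw": 0.6,"tx": 0.004,"ty": 0,"tz": 0.65,"spin": 0.01},
  ],
)

```text
time: 8.92
tcp_pos: [0.4412, 0.0211, 0.0551]
ee_rot: [-3.137, -0.001, 1.506]
force: [-0.2, -0.0, 1.0]
grip_width: 0.0373
grasp_force: 0.0
```

```bash
python3 go.py -112 0 56 1.571; python3 - <<'E'
import pickle;from h import *
p,s=pickle.load(open("c.pkl","rb"))
w=ray(s,[[344.4,247.6]],.016)[0][:2]-[.5534,.014];c,n=np.cos(-.062),np.sin(-.062);print("lens housing",c*w[0]+n*w[1],-n*w[0]+c*w[1])
E
```

```text
t 8.9167 tcp [0.4412 0.0211 0.0551] house mm -112.4 0.2 rot [-3.137e+00 -1.000e-03  1.506e+00] F [-0.2 -0.   1. ] q [-0.21  0.29  2.01 -0.    0.84 -0.14] w 0.0373 0.0
delta [-0.001  0.002 -0.004] spin -0.002 mm 1
lens housing -0.0710349584056216 -0.09551575873439017
```

Request:
arm_command(
  deltas=[
    {"jaw": 1,"tx": 0,"ty": 0,"tz": 0,"spin": 0},
    {"jaw": 1,"tx": 0,"ty": 0,"tz": 0,"spin": 0},
    {"jaw": 1,"tx": 0,"ty": 0,"tz": 0,"spin": 0},
    {"jaw": 1,"tx": 0,"ty": 0,"tz": 0,"spin": 0},
    {"jaw": 1,"tx": 0,"ty": 0,"tz": 0,"spin": 0},
    {"jaw": 1,"tx": 0,"ty": 0,"tz": 0,"spin": 0},
  ],
  newtons=25,
)

```text
time: 9.42
tcp_pos: [0.4411, 0.021, 0.0575]
ee_rot: [-3.138, 0.0, 1.506]
force: [-6.7, -0.9, 6.8]
grip_width: 0.0092
grasp_force: 25.0
```

```bash
python3 go.py -112 0 56 1.571; python3 -c "
import numpy as np
for d in range(5,50,5):
  a=np.radians(d);print(d,'dx',round(172*(1-np.cos(a)),1),(172*(1-np.cos(a))/250).round(3),'dz',round(172*np.sin(a),1),(172*np.sin(a)/250).round(3))"
```

```text
t 9.4167 tcp [0.4411 0.021  0.0575] house mm -112.5 0.0 rot [-3.138  0.     1.506] F [-6.7 -0.9  6.8] q [-0.21  0.28  2.01 -0.    0.85 -0.14] w 0.0092 25.002222955226898
delta [-0.     0.002  0.006] spin -0.002 mm 2
5 dx 0.7 0.003 dz 15.0 0.06
10 dx 2.6 0.01 dz 29.9 0.119
15 dx 5.9 0.023 dz 44.5 0.178
20 dx 10.4 0.041 dz 58.8 0.235
25 dx 16.1 0.064 dz 72.7 0.291
30 dx 23.0 0.092 dz 86.0 0.344
35 dx 31.1 0.124 dz 98.7 0.395
40 dx 40.2 0.161 dz 110.6 0.442
45 dx 50.4 0.202 dz 121.6 0.486
```

Request:
arm_command(
  deltas=[
    {"jaw": 1,"tx": 0,"ty": 0.001,"tz": -0.03,"spin": 0},
    {"jaw": 1,"tx": 0,"ty": 0.003,"tz": -0.06,"spin": 0},
    {"jaw": 1,"tx": 0,"ty": 0.006,"tz": -0.09,"spin": 0},
    {"jaw": 1,"tx": 0,"ty": 0.01,"tz": -0.119,"spin": 0},
    {"jaw": 1,"tx": 0,"ty": 0.016,"tz": -0.149,"spin": 0},
    {"jaw": 1,"tx": 0,"ty": 0.023,"tz": -0.178,"spin": 0},
    {"jaw": 1,"tx": 0,"ty": 0.032,"tz": -0.207,"spin": 0},
    {"jaw": 1,"tx": 0,"ty": 0.041,"tz": -0.235,"spin": 0},
  ],
)

```text
time: 10.08
tcp_pos: [0.451, 0.0204, 0.1164]
ee_rot: [-3.137, 0.0, 1.505]
force: [-6.0, -1.8, -0.0]
grip_width: 0.009
grasp_force: 25.0
```

```bash
python3 go.py -62 0 180 1.571
```

```text
t 10.0833 tcp [0.451  0.0204 0.1164] house mm -102.6 0.0 rot [-3.137  0.     1.505] F [-6.  -1.8 -0. ] q [-0.2   0.21  1.92 -0.    1.01 -0.14] w 0.009 24.998323917388916
delta [ 0.     0.161 -0.255] spin -0.003 mm 75
```

Request:
arm_command(
  deltas=[
    {"jaw": 1,"tx": 0,"ty": 0.023,"tz": -0.056,"spin": 0},
    {"jaw": 1,"tx": 0,"ty": 0.051,"tz": -0.109,"spin": 0},
    {"jaw": 1,"tx": 0,"ty": 0.083,"tz": -0.16,"spin": 0},
    {"jaw": 1,"tx": 0,"ty": 0.1,"tz": -0.184,"spin": 0},
    {"jaw": 1,"tx": 0,"ty": 0.12,"tz": -0.207,"spin": 0},
    {"jaw": 1,"tx": 0,"ty": 0.14,"tz": -0.23,"spin": 0},
    {"jaw": 1,"tx": 0,"ty": 0.161,"tz": -0.251,"spin": 0},
    {"jaw": 1,"tx": 0,"ty": 0.161,"tz": -0.251,"spin": 0},
  ],
)

```text
time: 10.75
tcp_pos: [0.4898, 0.018, 0.1809]
ee_rot: [-3.134, 0.0, 1.506]
force: [-17.8, 0.1, 14.5]
grip_width: 0.0088
grasp_force: 25.0
```

```bash
python3 go.py -62 0 179.3 1.571;python3 - <<'E'
from cell import vision
import cv2,numpy as np,pickle
p=vision.capture("scene");t=vision.capture("top");pickle.dump((t,p),open("c2.pkl","wb"))
a=cv2.resize(p["pixels"][190:310,220:360],(700,600),interpolation=2)
cv2.imwrite("pics/d.png",a)
E
```

```text
t 10.75 tcp [0.4898 0.018  0.1809] house mm -63.7 0.1 rot [-3.134  0.     1.506] F [-17.8   0.1  14.5] q [-0.19  0.2   1.75 -0.    1.2  -0.12] w 0.0088 25.00327169895172
delta [-0.     0.007  0.006] spin -0.002 mm 2
```

View pics/d.png

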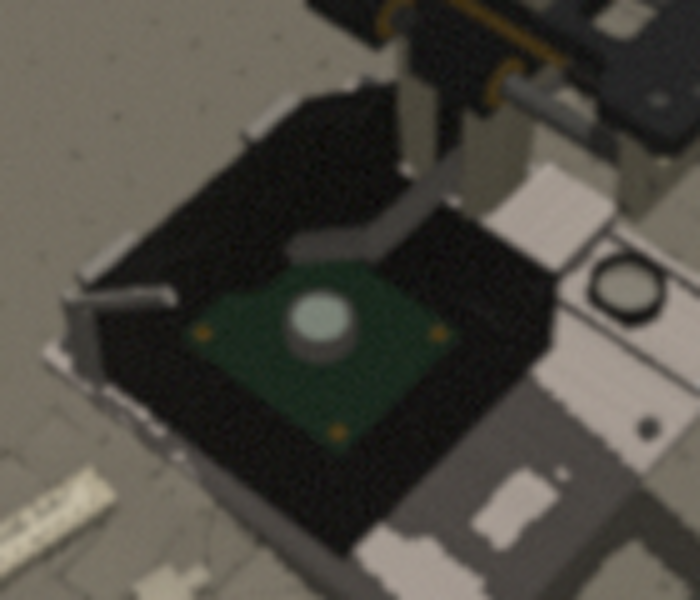

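The cover is open: the arm (290,247)–(375,245) looks parallel to the index arm (75,297)–(172,297), and the bar runs to (460,150) in the jaws. The sensor and lens cell are visible. I'll measure the angle in this picture.

```bash
python3 - <<'E'
import pickle;from h import *;from fit import W
t,s=pickle.load(open("c2.pkl","rb"))
q=[.5534,.014,-.062]
def P(r,y,a): return W(q,np.array([[60-r*np.cos(a),y,58+r*np.sin(a)]])*1e-3)
cr=lambda u:((u-[220,190])*5).round(0)[0]
print("index",[cr(proj(s,P(r,66,np.pi/4))) for r in(0,75)])
for d in(41,43,45,47,49):
    a=np.radians(d);print(d,"arm",[cr(proj(s,P(r,42,a))) for r in(125,172)],"bar end R",cr(proj(s,P(172,-42,a))))
im=s["pixels"][190:310,220:360]
o=cv2.resize(im,(700,600),interpolation=2);o=cv2.convertScaleAbs(o,alpha=2.2)
for d,c in((42,(0,0,255)),(45,(0,255,0)),(48,(255,0,0))):
    a=np.radians(d);L=[cr(proj(s,P(r,y,a))).astype(int).tolist() for r,y in((125,42),(172,42),(172,-42),(125,-42))]
    cv2.polylines(o,[np.array(L)],False,c,1)
L=[cr(proj(s,P(r,66,np.pi/4))).astype(int).tolist() for r in(0,75)];cv2.polylines(o,[np.array(L)],False,(0,255,255),1)
cv2.imwrite("pics/e.png",o)
E
```

```text
index [array([ 78., 302.]), array([173., 294.])]
41 arm [array([309., 264.]), array([393., 264.])] bar end R [560. 107.]
43 arm [array([302., 253.]), array([383., 249.])] bar end R [551.  92.]
45 arm [array([295., 242.]), array([373., 233.])] bar end R [542.  77.]
47 arm [array([288., 231.]), array([362., 217.])] bar end R [532.  62.]
49 arm [array([280., 221.]), array([351., 202.])] bar end R [522.  47.]
```

View pics/e.png

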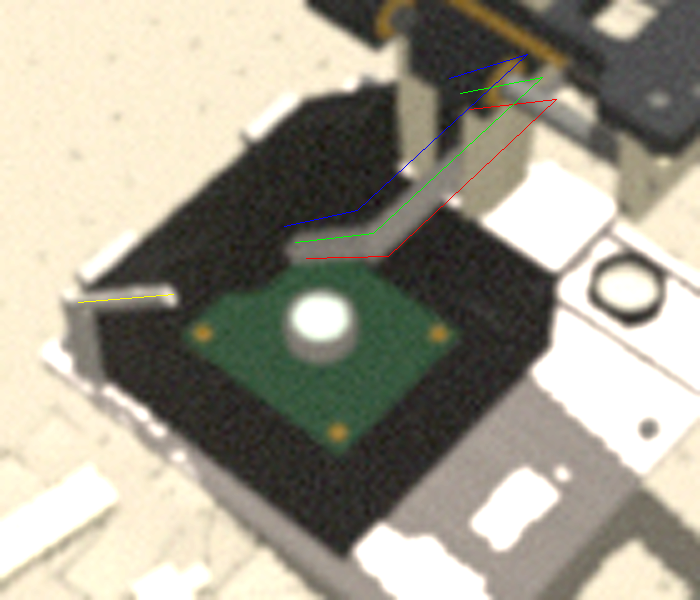

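Request:
arm_command(
  deltas=[
    {"jaw": 1,"tx": 0,"ty": -0.001,"tz": -0.004,"spin": 0},
    {"jaw": 1,"tx": 0,"ty": -0.001,"tz": -0.008,"spin": 0},
    {"jaw": 1,"tx": 0,"ty": -0.001,"tz": -0.008,"spin": 0},
    {"jaw": 1,"tx": 0,"ty": -0.001,"tz": -0.008,"spin": 0},
    {"jaw": 1,"tx": 0,"ty": -0.001,"tz": -0.008,"spin": 0},
    {"jaw": 1,"tx": 0,"ty": -0.001,"tz": -0.008,"spin": 0},
  ],
)

```text
time: 11.35
tcp_pos: [0.4906, 0.018, 0.1819]
ee_rot: [-3.138, -0.0, 1.505]
force: [-10.9, -0.4, 9.2]
grip_width: 0.0091
grasp_force: 25.0
```

```bash
python3 go.py -62 0 179.3 1.571;python3 - <<'E'
from cell import vision
from h import *;from fit import W
s=vision.capture("scene")
print([(q["xy"],round(q["confidence"],2)) for q in vision.find_in("cover_bar",s)])
q=[.5534,.014,-.062]
def P(r,y,a): return W(q,np.array([[60-r*np.cos(a),y,58+r*np.sin(a)]])*1e-3)
g=cv2.resize(cv2.cvtColor(s["pixels"],cv2.COLOR_BGR2GRAY)[190:310,220:360],(700,600),interpolation=2).astype(float)
# brightness centroid across the arm / index in columns
for x in(90,110,130,150): 
    c=np.clip(g[270:325,x]-45,0,None);print("index",x,270+(c*np.arange(55)).sum()/c.sum())
for x in(310,325,340,355):
    c=g[215:262,x];print("arm",x,c[::4].round(0).tolist())
cv2.imwrite("pics/f.png",cv2.resize(s["pixels"][190:310,220:360],(700,600),interpolation=2))
E
```

```text
t 11.35 tcp [0.4906 0.018  0.1819] house mm -62.9 0.1 rot [-3.138 -0.     1.505] F [-10.9  -0.4   9.2] q [-0.19  0.2   1.75 -0.    1.2  -0.12] w 0.0091 24.99845266342163
delta [-0.     0.004  0.011] spin -0.002 mm 3
[([280.1, 231.0], 0.74)]
index 90 287.36884693189484
index 110 296.9474885844749
index 130 295.06532663316585
index 150 293.2659574468085
arm 310 [16.0, 16.0, 20.0, 31.0, 47.0, 53.0, 54.0, 54.0, 55.0, 56.0, 55.0, 46.0]
arm 325 [18.0, 18.0, 24.0, 33.0, 47.0, 54.0, 54.0, 54.0, 57.0, 56.0, 52.0, 44.0]
arm 340 [18.0, 19.0, 27.0, 39.0, 49.0, 54.0, 55.0, 55.0, 55.0, 55.0, 47.0, 39.0]
arm 355 [17.0, 24.0, 38.0, 52.0, 54.0, 55.0, 56.0, 57.0, 57.0, 51.0, 38.0, 31.0]
```

View pics/f.png

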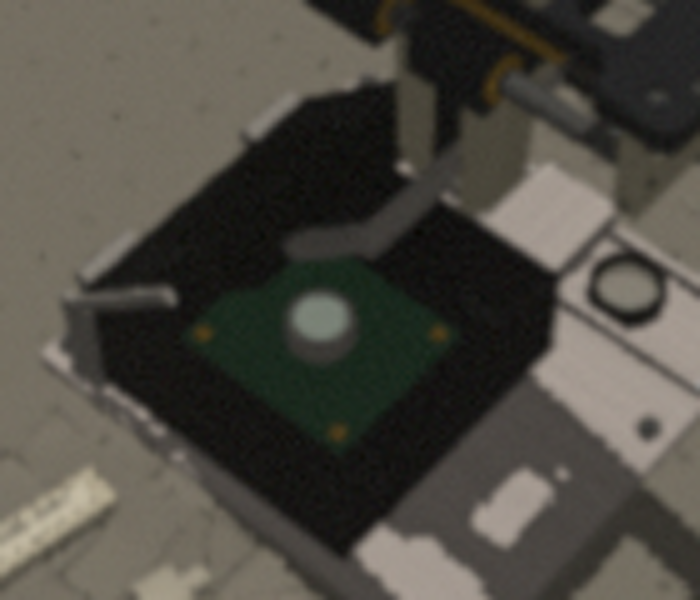

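The arm is parallel to the index arm, with all estimates between 44° and 46°. The grip is firm, the lens cell is on the tray, and the tab is back. Handing in.

```bash
python3 -c "
from cell import robot
print(robot.sign_off())"
```

```text
the job is handed in; nothing more can be done
None
```

I handed the job in with the lens cell out on the tray, the tab sprung back, and the cover held open at about 45° (my estimates range from 44° to 46°), with the swab box, tee connector and marker pen left alone.

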